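# Mixed-up lids of a stoneware set

### The job

The lids of the three stoneware pots were mixed up after washing: each sits perched on the wrong pot. Put every lid on its own pot so that it drops fully home, flush on the rim (round lid on the round coffee canister, square lid on the square tea caddy, oblong lid on the oblong butter dish); the empty chopping board is there to park a lid on meanwhile. Leave the pots, the mug and the spice jar standing where they are, do not tip a lid over, and let go of everything at the end.

Things in the scene. Friction and masses are not known exactly. Their poses are not given: they have to be found in the camera images.
- coffee_canister: Round dark blue stoneware canister, empty, open at the top, loose but heavy (1.1 kg). 100 mm tall; belly 118 mm across, narrowing to a neck 96 mm across with a mouth 84 mm across (walls 6 mm). Origin: centre of its underside, z up. Own lid: round_lid. At the start the square lid is perched on it, 14 mm too high.
- tea_caddy: Square dark blue stoneware caddy, empty, open at the top, loose but heavy (1.1 kg). 96 x 96 mm outside, mouth 84 x 84 mm (walls 6 mm), 88 mm tall, sides along its x and y. Origin: centre of its underside, z up. Own lid: square_lid. At the start the oblong lid is perched across it, 14 mm too high.
- butter_dish: Low oblong dark blue stoneware butter dish, empty, open at the top, loose but heavy (1.1 kg). 70 mm (its x) by 136 mm (its y) outside, mouth 56 x 122 mm (walls 7 mm), 64 mm tall. Origin: centre of its underside, z up. Own lid: oblong_lid. At the start the round lid is perched across it, 14 mm too high.
- round_lid: Round light-wood lid. Origin: centre of the plug's underside, z up; plug 0-14 mm, flange 14-22 mm, then a round upright knob 26 mm across from 22 to 50 mm. 0.12 kg. Flange 96 mm across; plug tapers from 78 mm across at the flange to 70 mm at its foot: 3 mm play all round when home. Home on the coffee canister, its origin is 86 mm above the canister's.
- square_lid: Square light-wood lid. Origin: centre of the plug's underside, z up; plug 0-14 mm, flange 14-22 mm, then a round upright knob 26 mm across from 22 to 50 mm. 0.12 kg. Flange 96 x 96 mm, plug tapers from 78 x 78 mm at the flange to 70 x 70 mm at its foot (3 mm play when home), sides along x and y; any quarter turn fits. Home on the tea caddy, its origin is 74 mm above the caddy's.
- oblong_lid: Oblong light-wood lid. Origin: centre of the plug's underside, z up; plug 0-14 mm, flange 14-22 mm, then a round upright knob 26 mm across from 22 to 50 mm. 0.12 kg. Flange 70 (x) by 136 mm (y), plug tapers from 50 x 116 mm at the flange to 42 x 108 mm at its foot (3 mm play when home); either way round fits. Home on the butter dish, its origin is 50 mm above the dish's.
- board: Chopping board of darker wood lying on the front of the worktop at the near left edge of the sink, fixed, empty: the free spot. 130 mm (its x) by 180 mm (its y), 14 mm thick, small hanging hole in one corner. Origin: centre of its underside, 4 mm above the worktop as it lies on the sink rim. A lid set down on it stands on its plug, knob up, with its origin at the board's top.
- mug: Small cream mug, 51 mm tall, about 63 mm across with a handle (86 mm over all), upright behind the pots, towards the left; not to be disturbed. Origin: centre of its underside.
- spice_jar: Slim glass spice jar with a dark cap, 41 mm across, 105 mm tall, upright behind the pots, towards the right; not to be disturbed. Origin: centre of its underside.

How it is judged (in metres and radians):
At the end, for the whole second after the job is handed in: Each lid is home on its own pot: within 8 mm of the pot's centre seen from above, its height within 4 mm of fully seated (flange on the rim), tilted less than 0.06 rad, still, and not held; the three pots, the mug and the spice jar stand within 30 mm of where they stood (horizontal distance between round_lid and coffee_canister below 0.008 m and z of round_lid in the frame of coffee_canister between 0.082 and 0.09 m and angle between each of round_lid, square_lid, oblong_lid's own z axis and vertical below 0.06 rad and linear speed of each of round_lid, square_lid, oblong_lid below 0.02 m/s and contact force between each of round_lid, square_lid, oblong_lid and the fingers below 0.1 N and horizontal distance between square_lid and tea_caddy below 0.008 m and z of square_lid in the frame of tea_caddy between 0.07 and 0.078 m and horizontal distance between oblong_lid and butter_dish below 0.008 m and z of oblong_lid in the frame of butter_dish between 0.046 and 0.054 m and distance of each of coffee_canister, tea_caddy, butter_dish, mug, spice_jar from where it was at the start of the episode below 0.03 m); the robot touches nothing.
It fails at once if a pot is pushed more than 30 mm from where it stood, or tipped (distance of any of coffee_canister, tea_caddy, butter_dish from where it was at the start of the episode above 0.03 m or angle between any of coffee_canister, tea_caddy, butter_dish's own z axis and vertical above 0.35 rad).
It fails at once if the mug or the spice jar is pushed more than 30 mm from where it stood, or tipped (distance of any of mug, spice_jar from where it was at the start of the episode above 0.03 m or angle between any of mug, spice_jar's own z axis and vertical above 0.35 rad).
It fails at once if a lid is tipped over or dropped off the worktop (angle between any of round_lid, square_lid, oblong_lid's own z axis and vertical above 0.9 rad or height (world z) of any of round_lid, square_lid, oblong_lid below -0.03 m).
It also fails if it takes over 134 s, if anything falls off the work surface, if the arm or the gripper's body presses on something with over 40 N, if the wrist force passes 120 N, or if a joint passes its speed limit or range.

### The arm

A 7-joint arm with a two-finger parallel gripper is mounted at the origin on a cart in front of the work surface, level with it; the furniture and walls round the work are solid. World frame = base frame: x ahead of the robot, y to its left, z up, the work surface at z = 0. Lengths are in m, angles in degrees, forces in N, time in s.
With the tool pointing down it reaches from about 0.35 to 0.775 m from the base axis. Payload 3.1 kg.
Tool frame: the origin (TCP) lies on the centre line of the jaws, within the pads' length; the fingertips stand 17 mm ahead of it and the grasp point (between the pads) lies 2 mm behind it (robot.tip_reach is the distance from the TCP to the fingertips, in m); z points along the fingers, y is the line along which they close (so a half turn about z gives the same grasp; the last joint's range is limited). The gripper opens to 85 mm and grips with 20 to 120 N. Pads are 22 mm wide; open, the fingers measure 114 mm over their backs; the gripper's body (76 mm by 85 mm) begins 54 mm behind the grasp point. The pads swing forward as they close: fully open they stand 13 mm farther back than shut.
Start: joints at [-66.102, 17.813, 0.802, 86.603, -0.252, 75.585, -1.558], TCP at [0.244, 0.493, 0.228] pointing down, gripper open.
Joint ranges: [-154.91, 154.91], [-16.99, 109.72], [-72.82, 74.43], [7.12, 147.25], [-82.49, 262.49], [11.32, 116.49], [-174.64, 174.64]. Speed limits (degrees/s): [159.86, 159.86, 180, 180, 180, 180, 180].

### API

Orientations are given as [roll, pitch, yaw] about the fixed x, y, z axes, in that order (R = Rz(yaw) Ry(pitch) Rx(roll)).
In Python, from station import robot, fingers, vision, workorder, recognise gives the robot as it stands. Calls block until the motion is done:
- robot.move_to(position, orientation): joint-space move of the TCP to a pose.
- robot.line_to(position, orientation=None, velocity=0.15, f_stop=None): straight line of the TCP; orientation=None keeps the orientation; velocity is the mean speed in m/s. With f_stop (N) it stops when the force on the tool has changed by that much, and returns True; else False.
- robot.move_j(angles): joint-space move.
- fingers.gripper_to(opening, force=None): opening from 0.0 (shut) to 1.0 (fully open); force is the grip in N (None keeps the last); returns when the fingers have stopped.
- robot.pause(seconds).
- robot.inverse_kinematics(position, orientation): joint angles nearest the present ones, or None.
- vision.grab_frame(name): name is "scene" or "top" or "wrist"; returns the picture (420x560x3 uint8, red, green, blue); there is no depth.
- vision.calibration(name): a dict with "mtx" (3x3 intrinsics, pixels), "k1" (the pictures are not rectified: a ray, as slopes to the right and down, at radius r is drawn at 1 + k1 r^2 times it, then the intrinsics apply), "extrinsics" (4x4, takes a point from world to camera coordinates); the wrist camera has in their place "T_tool_cam" (4x4, takes a point from camera to tool coordinates, whose origin is the TCP and whose axes are the flange's). Camera axes: x right, y up, looking along -z (the intrinsics and any distortion apply to the point x, -y, -z); pixel columns grow to the right and rows downward; lengths in m; the calibration is good to about 2 mm. A picture is of the moment at which its call begins: read the wrist's pose just before it. calibration takes no time and is no camera call.
A pose or a line that the arm cannot do raises robot.PlanningError and nothing moves.
- workorder.close_job(): hands the job in; it is judged then, once.
Trained networks look in the newest picture that a camera, given by its name, has taken for a name from the list of things; names that differ only in an ending like _2 or _b are one class to them, and where a whole thing is asked for, a point or a joint stands for the part that bears it (a point fixed in the world has none). Each returns a list of dicts, best first, with "p" (0 to 1); they miss things now and then, are a little off and sometimes report something else, mostly with a low value. They report only what shows in the picture. A call takes as long as a camera call.
- recognise(label, camera): "rect" ([centre column, centre row, width, height] in pixels, round what is visible of it).
Readings, each from a call of its own:
- robot.current_time_s(): time.
- robot.current_joint_positions(): joint angles.
- robot.current_dq(): joint speeds.
- robot.current_joint_torque(): joint torques, N m.
- robot.current_tool_pos(): TCP position.
- robot.current_eef_rot(): TCP orientation.
- robot.current_contact_force(): force on the tool from outside, world axes, zero at the start.
- robot.current_torque(): the same for the moment, N m.
- robot.current_finger_gap(): opening from 0.0 (shut) to 1.0 (fully open).
- robot.current_gripper_force(): force on a finger pad.
Only numpy, scipy, OpenCV 4.12 (cv2) and the standard library are available. Lean on these libraries where they do the work, as an engineer would, in place of code of your own. Each camera call takes 0.05 s, during which the arm holds its last target. There are 200 camera calls.

## Working session

There is one attempt and no reset: what is moved stays moved. The work goes in short steps, each a Python script; the robot and the scene stay as the last script left them, time stands still between calls to the robot, and variables do not carry over. Pictures are saved under pics/ and viewed, at most 14 in all, crops included, and the job is handed in when it is done.

```bash
mkdir -p pics; ls; python3 - <<'E'
from station import robot, fingers, vision, workorder, recognise
import cv2
for c in ["scene","top"]:
    im=vision.grab_frame(c); cv2.imwrite(f"pics/{c}0.png",im[:,:,::-1])
    k=vision.calibration(c); print(c,k)
    for n in ["coffee_canister","tea_caddy","butter_dish","round_lid","square_lid","oblong_lid","board","mug","spice_jar"]:
        print(n,[(round(d["p"],2),[round(float(v)) for v in d["rect"]]) for d in recognise(n,c)[:3]])
print(vision.calibration("wrist"),robot.current_time_s(),robot.current_eef_rot())
E
```

```text
pics
scene {'mtx': array([[474.39896812,   0.        , 277.95941562],
       [  0.        , 474.39896812, 201.85997391],
       [  0.        ,   0.        ,   1.        ]]), 'k1': -0.02050535194969859, 'extrinsics': array([[ 0.69983116, -0.71414123, -0.01544875, -0.3914991 ],
       [ 0.35806986,  0.33201669,  0.87266883, -0.28459909],
       [-0.61807955, -0.61625257,  0.48806807, -0.93737943],
       [ 0.        ,  0.        ,  0.        ,  1.        ]])}
coffee_canister [(0.82, [279, 242, 48, 46])]
tea_caddy [(0.58, [190, 196, 43, 35])]
butter_dish [(0.6, [235, 220, 50, 46])]
round_lid [(0.7, [238, 220, 43, 44]), (0.6, [231, 198, 33, 24])]
square_lid [(0.84, [278, 215, 50, 33])]
oblong_lid [(0.65, [188, 173, 43, 20])]
board [(0.74, [324, 294, 100, 68])]
mug [(0.68, [246, 185, 24, 22])]
spice_jar [(0.81, [295, 194, 13, 28])]
top {'mtx': array([[397.12494384,   0.        , 280.96579488],
       [  0.        , 397.12494384, 207.58979812],
       [  0.        ,   0.        ,   1.        ]]), 'k1': -0.03059147832811379, 'extrinsics': array([[ 0.00526574, -0.99998111,  0.00317175,  0.01
[... 470 characters left out ...]
d [(0.64, [373, 246, 64, 50])]
mug [(0.66, [211, 178, 34, 20])]
spice_jar [(0.56, [280, 172, 10, 18])]
{'mtx': array([[349.24946215,   0.        , 281.76242236],
       [  0.        , 349.24946215, 204.92607085],
       [  0.        ,   0.        ,   1.        ]]), 'k1': -0.05427304210494358, 'T_tool_cam': array([[-3.54683752e-04,  9.59727049e-01,  2.80933918e-01,
         7.04843155e-02],
       [ 9.99999682e-01,  1.39788462e-04,  7.84970617e-04,
         3.29101386e-04],
       [ 7.14086214e-04,  2.80934108e-01, -9.59726793e-01,
        -1.47069986e-01],
       [ 0.00000000e+00,  0.00000000e+00,  0.00000000e+00,
         1.00000000e+00]])} 1.0 [1.79998092e+02 8.58510666e-04 1.53719690e+02]
```

```bash
python3 - <<'E'
import cv2
a=cv2.imread("pics/top0.png")[150:300,130:430]; cv2.imwrite("pics/top0c.png",cv2.resize(a,None,fx=2.66,fy=2.66,interpolation=2))
a=cv2.imread("pics/scene0.png")[120:350,120:420]; cv2.imwrite("pics/scene0c.png",cv2.resize(a,None,fx=2.6,fy=2.6,interpolation=2))
E
```

```text
(no output)
```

View pics/top0c.png

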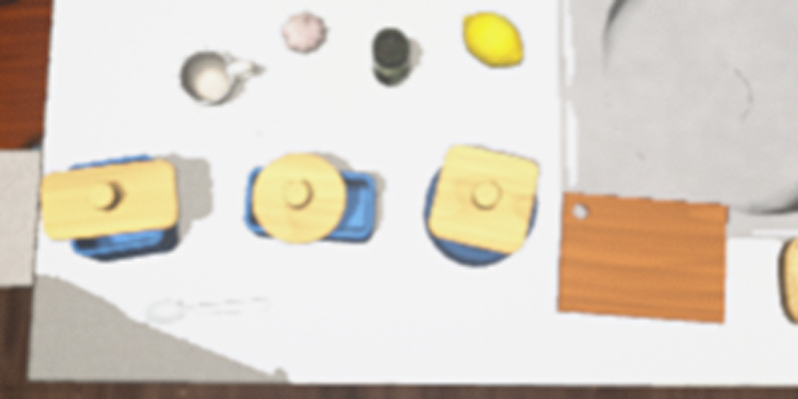

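View pics/scene0c.png

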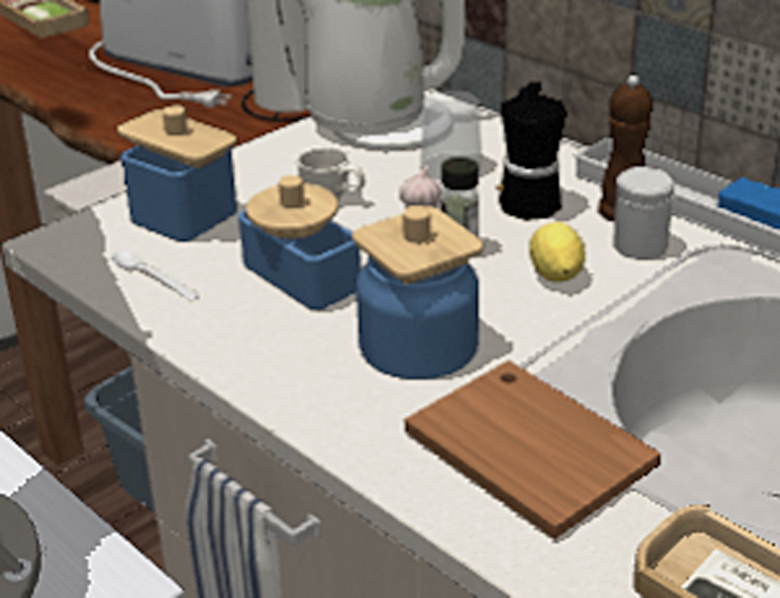

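```bash
cat > h.py <<'E'
from station import robot, fingers, vision, workorder, recognise
import numpy as np, cv2
from scipy.spatial.transform import Rotation as Ro
def cam(c, pose=None):
    k=vision.calibration(c); m=k["mtx"]
    if c=="wrist":
        p,r=pose; T=np.eye(4); T[:3,:3]=Ro.from_euler("xyz",r,degrees=True).as_matrix(); T[:3,3]=p
        W=T@k["T_tool_cam"]
    else: W=np.linalg.inv(k["extrinsics"])
    return m,k["k1"],W
def to_world(C,uv,z):
    m,k1,W=C; uv=np.atleast_2d(np.asarray(uv,float)); d=(uv-m[:2,2])/m[0,0]; s=d.copy()
    for _ in range(8): s=d/(1+k1*(s**2).sum(1,keepdims=True))
    v=np.c_[s[:,0],-s[:,1],-np.ones(len(s))]@W[:3,:3].T; o=W[:3,3]
    return (o+v*((z-o[2])/v[:,2])[:,None])[:,:2]
def to_px(C,P):
    m,k1,W=C; q=(np.atleast_2d(P)-W[:3,3])@W[:3,:3]; s=np.c_[q[:,0],-q[:,1]]/-q[:,2:]
    return s*(1+k1*(s**2).sum(1,keepdims=True))*m[0,0]+m[:2,2]
def shot(name):
    pose=(robot.current_tool_pos(),robot.current_eef_rot())
    im=vision.grab_frame("wrist"); cv2.imwrite(f"pics/{name}.png",im[:,:,::-1])
    return im,cam("wrist",pose)
E
python3 - <<'E'
from h import *
C=cam("top")
px=lambda x,y:(130+x/2.66,150+y/2.66)
for n,p,z in [("ob",px(105,196),.138),("ro",px(299,194),.114),("sq",px(487,193),.150),("board",px(644,258),.018),("mug",px(208,78),.04),("jar",px(392,45),.105)]:
    w=to_world(C,p,z)[0]; print(n,w.round(3),np.hypot(*w).round(3))
    if n in("ob","ro","sq","board"):
      for yaw in (-180,-135,-90,-45,0,45,90,135):
        q=robot.inverse_kinematics([*w,z+.1],[180,0,yaw]); q2=robot.inverse_kinematics([*w,z],[180,0,yaw]); print(yaw,None if q is None else np.round(q), q2 is not None)
E
```

```text
ob [0.495 0.303] 0.581
-180 [-38.  21.   7.  81.  -3.  78.  59.] True
-135 [-33.  21.   0.  80.  -0.  78. 102.] True
-90 [-28.  21.  -7.  80.   2.  78. 145.] True
-45 [ -74.   32.   65.   82.  -29.   84. -144.] True
0 [ -56.   23.   33.   81.  -13.   79. -113.] True
45 [-52.  22.  26.  81. -10.  79. -70.] True
90 [-47.  22.  20.  81.  -7.  79. -27.] True
135 [-42.  21.  13.  81.  -5.  78.  16.] True
ro [0.502 0.116] 0.515
-180 [-29.  14.  18.  94.  -5.  73.  79.] True
-135 [-25.  14.  13.  94.  -3.  72. 123.] True
-90 [-21.  14.   7.  93.  -2.  72. 167.] True
-45 [ -63.   23.   65.   95.  -22.   76. -129.] True
0 [-44.  16.  36.  94. -10.  73. -96.] True
45 [-41.  15.  32.  94.  -9.  73. -52.] True
90 [-38.  15.  29.  94.  -8.  73.  -8.] True
135 [-33.  15.  22.  94.  -6.  73.  36.] True
sq [ 0.499 -0.068] 0.503
-180 [-26.  13.  39.  92.  -9.  77. 104.] True
-135 [-22.  13.  34.  92.  -7.  77. 148.] True
-90 [ -44.   19.   65.   93.  -18.   79. -157.] True
-45 [ -44.   19.   65.   93.  -18.   79. -112.] True
0 [-32.  14.  47.  93. -11.  78. -73.] True
45 [-32.  14.  47.  93. -11.  78. -28.] True
90 [-31.  14.  45.  93. -10.  78.  16.] True
135 [-29.  14.  43.  93.  -9.  77.  60.] True
board [ 0.449 -0.248] 0.513
-180 [-14.  26.  55. 103. -24.  63. 139.] True
-135 [ 71.  32. -62. 100.  30.  67. 136.] True
-90 [ -19.   31.   65.  103.  -30.   66. -125.] True
-45 [-19.  31.  65. 103. -30.  66. -80.] True
0 [-14.  27.  56. 103. -24.  63. -40.] True
45 [-15.  27.  57. 103. -25.  64.   5.] True
90 [-16.  28.  59. 103. -26.  64.  51.] True
135 [-16.  27.  58. 103. -26.  64.  96.] True
mug [0.641 0.225] 0.68
jar [0.66  0.024] 0.66
```

```bash
python3 - <<'E'
from h import *
robot.line_to([0.244,0.493,0.27])
fingers.gripper_to(0.7,30)
O=[180,0,90]; ims=[]
for n,x,y,zt in [("ob",.495,.303,.138),("ro",.502,.116,.114),("sq",.499,-.068,.15)]:
    robot.move_to([x,y,zt+.11],O)
    im,C=shot("w_"+n); ims.append(im); np.savez(f"w_{n}.npz",pos=robot.current_tool_pos(),rot=robot.current_eef_rot())
    print(n,robot.current_tool_pos(),robot.current_eef_rot(),to_px(C,[x,y,zt]))
    for l in ["round_lid","square_lid","oblong_lid"]: print(l,[(round(d["p"],2),np.round(d["rect"])) for d in recognise(l,"wrist")[:1]])
v=np.hstack([cv2.resize(i,None,fx=.71,fy=.71) for i in ims[:2]]); w=np.hstack([cv2.resize(ims[2],None,fx=.71,fy=.71),v[:,:398]*0])
cv2.imwrite("pics/w3.png",np.vstack([v,w])[:,:796,::-1])
print(robot.current_time_s())
E
```

```text
ob [0.49326886 0.30583321 0.24799203] [-1.79934362e+02 -9.90630300e-02  9.03019049e+01] [[282.85693634 203.21768008]]
round_lid [(0.84, array([293., 343.,  91.,  55.]))]
square_lid []
oblong_lid [(0.6, array([285., 181.,  97., 162.]))]
ro [0.50207155 0.11914902 0.22421224] [ 1.79969259e+02 -1.12701895e-01  9.02463334e+01] [[280.50087889 202.79000742]]
round_lid [(0.84, array([285., 187., 113., 111.]))]
square_lid [(0.77, array([284., 360., 104.,  28.]))]
oblong_lid []
sq [ 0.49934533 -0.06460252  0.25931908] [-1.79942549e+02 -1.09444363e-01  9.02793231e+01] [[280.17107409 203.4587299 ]]
round_lid [(0.91, array([287.,  13.,  88.,  26.]))]
square_lid [(0.77, array([284., 190., 129., 127.]))]
oblong_lid []
5.1667
```

View pics/w3.png

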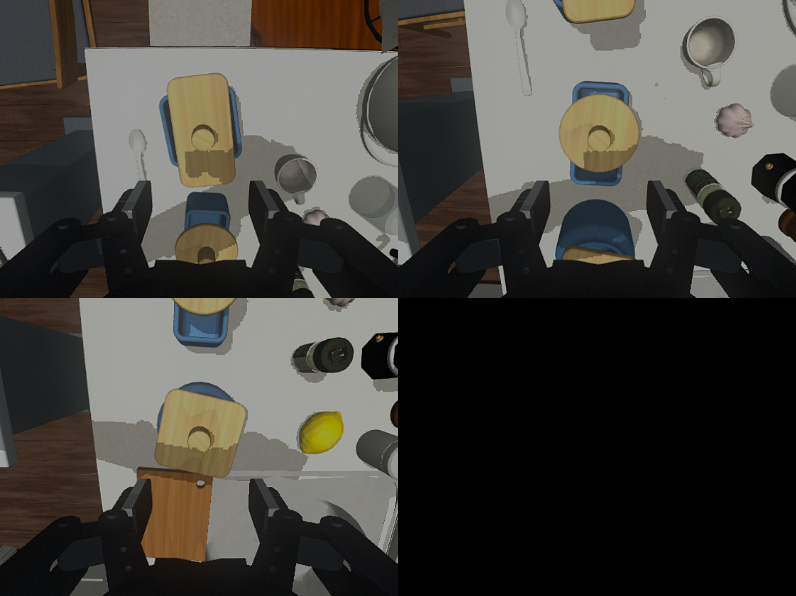

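```bash
cat >> h.py <<'E'
def look(name,xy,z,yaw=90):
    robot.move_to([*xy,z],[180,0,yaw]); robot.pause(0.5); return shot(name)
SH={"sq":(.096,.096),"ob":(.070,.136),"ro":None}
def ring(C,kind,c,yaw,z,shape=None):
    "pixel outline of the shape at height z"
    s=shape or SH[kind]
    if s is None or np.isscalar(s):
        r=(s or .096)/2; a=np.linspace(0,2*np.pi,60); P=np.c_[r*np.cos(a),r*np.sin(a)]
    else: P=np.array([[-1,-1],[1,-1],[1,1],[-1,1]])*np.array(s)/2
    t=np.radians(yaw); R=np.array([[np.cos(t),-np.sin(t)],[np.sin(t),np.cos(t)]])
    return to_px(C,np.c_[P@R.T+c,np.full(len(P),z)])
def wood(im,C,xy,z):
    "world contour (at flange top height z) of the light-wood blob nearest xy"
    hsv=cv2.cvtColor(im,cv2.COLOR_RGB2HSV)
    m=cv2.inRange(hsv,(12,60,60),(28,255,255)); m=cv2.morphologyEx(m,cv2.MORPH_OPEN,np.ones((5,5)))
    m=cv2.morphologyEx(m,cv2.MORPH_CLOSE,np.ones((9,9)))
    cs=[c for c in cv2.findContours(m,0,cv2.CHAIN_APPROX_NONE)[0] if cv2.contourArea(c)>1500]
    u=to_px(C,[*xy,z])[0]; c=max(cs,key=lambda c:cv2.pointPolygonTest(c,tuple(map(float,u)),True))
    return to_world(C,c[:,0,:],z)
def lidfit(im,C,kind,xy,z0):
    W=wood(im,C,xy,z0+.022).astype(np.float32)
    if kind=="ro": (c,r)=cv2.minEnclosingCircle(W*1000); return np.array(c)/1000,0.,2*r
    c,(w,h),a=cv2.minAreaRect(W*1000)
    if kind=="ob" and w>h: a+=90
    a=(a+90)%180-90 if kind=="ob" else (a+45)%90-45
    return np.array(c)/1000,a,(w,h)
def overlay(im,rings,name,box=None,f=2.5):
    o=cv2.resize(im,None,fx=f,fy=f)[:,:,::-1].copy()
    for r in rings: cv2.polylines(o,[np.round((r+.5)*f).astype(int)],True,(0,0,255),1)
    if box is not None: u,v,h=box; o=o[int(max(0,(v-h)*f)):int((v+h)*f),int(max(0,(u-h)*f)):int((u+h)*f)]
    cv2.imwrite(f"pics/{name}.png",o); return o
E
python3 - <<'E'
from h import *
os=[]
for n,xy,z0 in [("sq",(.499,-.068),.1),("ro",(.502,.116),.064),("ob",(.495,.303),.088)]:
    im,C=look("v_"+n,xy,z0+.16); print(robot.current_tool_pos().round(4) if hasattr(robot.current_tool_pos(),'round') else robot.current_tool_pos())
    c,a,s=lidfit(im,C,n,xy,z0); print(n,c.round(4),round(a,1),s)
    k=ring(C,n,c,0,z0+.05,.026)
    os.append(overlay(im,[ring(C,n,c,a,z0+.022),k],"o_"+n,(*k.mean(0),80),2.5)[:400,:400])
h=max(o.shape[0] for o in os)
g=[cv2.copyMakeBorder(o,0,400-o.shape[0],0,400-o.shape[1],0) for o in os]
cv2.imwrite("pics/o3.png",cv2.resize(np.vstack([np.hstack(g[:2]),np.hstack([g[2],g[2]*0])]),(600,600)))
print(robot.current_time_s())
E
```

```text
[ 0.499 -0.068  0.26 ]
sq [ 0.4747 -0.1339] -12.8 (236.6309814453125, 113.26580810546875)
[0.502  0.1158 0.224 ]
ro [0.5039 0.1197] 0.0 95.5764389038086
[0.495  0.3028 0.248 ]
ob [0.4971 0.308 ] 7.0 (69.92201232910156, 135.15789794921875)
8.6167
```

View pics/o3.png

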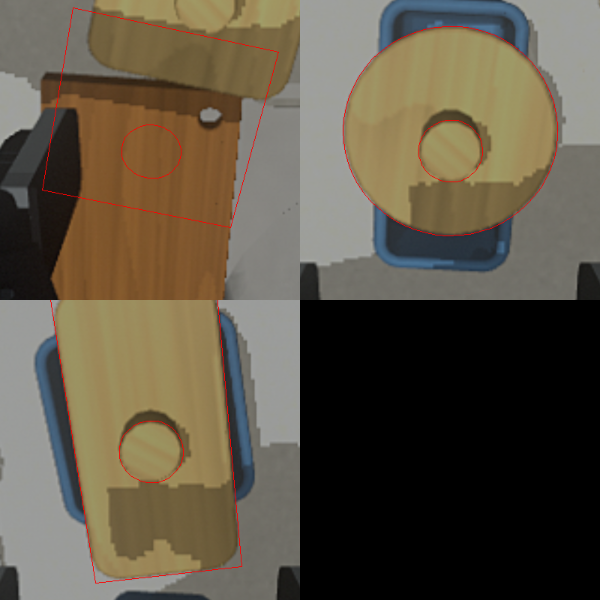

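```bash
sed -i 's/(12,60,60)/(17,60,60)/' h.py; python3 - <<'E'
from h import *
im=cv2.imread("pics/v_sq.png")[:,:,::-1].copy(); C=cam("wrist",([.499,-.068,.26],[180,0,90]))
hsv=cv2.cvtColor(im,cv2.COLOR_RGB2HSV); print(hsv[195,285],hsv[175,270],hsv[330,250],hsv[160,285],hsv[225,300])
c,a,s=lidfit(im,C,"sq",(.499,-.068),.1); print(c.round(4),a,s)
k=ring(C,"sq",c,0,.15,.026)
overlay(im,[ring(C,"sq",c,a,.122),k],"o_sq2",(*k.mean(0),90),3)
B=cam("top"); t=cv2.imread("pics/top0.png")
m=cv2.inRange(cv2.cvtColor(t,cv2.COLOR_BGR2HSV),(5,130,60),(16,255,255)); m[:,:335]=0;m[:,410:]=0;m[:215]=0;m[275:]=0
pts=np.argwhere(m)[:,::-1]; W=to_world(B,pts,.018).astype(np.float32); print(cv2.minAreaRect(W*1000))
E
```

```text
[ 27  96 160] [ 21 112 160] [ 15 167 128] [ 21 110 155] [ 20 120 115]
[ 0.4988 -0.0674] -13.101692199707031 (96.50265502929688, 95.47567749023438)
((451.39813232421875, -246.35293579101562), (174.47605895996094, 124.80364227294922), 85.84818267822266)
```

View pics/o_sq2.png

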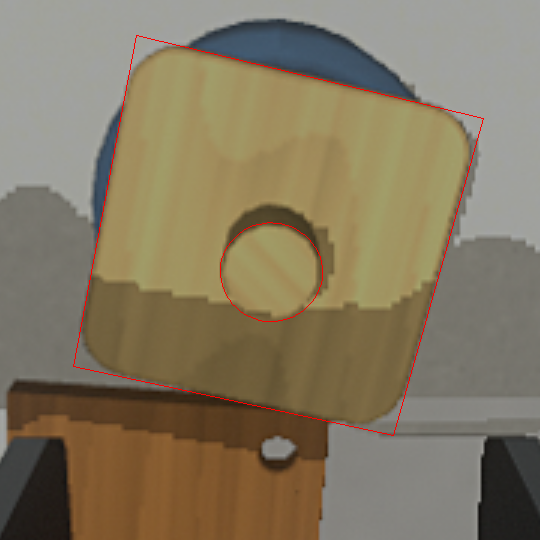

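```bash
cat >> h.py <<'E'
def pick(c,z0,yaw=90):
    o=[180,0,yaw]; fingers.gripper_to(0.7)
    robot.move_to([*c,z0+.12],o); robot.line_to([*c,z0+.043],velocity=.08)
    fingers.gripper_to(0.0,40); print("grip",robot.current_finger_gap(),robot.current_gripper_force(),robot.current_time_s())
    robot.line_to([*c,z0+.043+.06],velocity=.1)
def place(c,z0,yaw,zup,slack=.002):
    """z0 = seated origin height; release just above, slow force-guarded descent"""
    o=[180,0,yaw]; robot.move_to([*c,zup],o); robot.pause(.3)
    robot.line_to([*c,z0+.043+.018],velocity=.1)
    st=robot.line_to([*c,z0+.043+slack],velocity=.03,f_stop=6)
    print("stop",st,"z over seat",robot.current_tool_pos()[2]-z0-.043,robot.current_contact_force(),robot.current_gripper_force())
def release():
    fingers.gripper_to(0.7); p=robot.current_tool_pos(); robot.line_to([p[0],p[1],p[2]+.08],velocity=.12)
E
python3 - <<'E'
from h import *
pick([.4988,-.0674],.1)
place([.451,-.247],.018,90,.2,slack=0.0005)
release()
im,C=look("can1",(.499,-.068),.26)
print(robot.current_tool_pos(),robot.current_time_s())
overlay(im,[],"can1o",(*to_px(C,[.499,-.068,.1])[0],110),2.5)
E
```

```text
grip 0.2596101385640437 39.04993772506714 11.7833
stop True z over seat 0.0007447157430573031 [-0.29567257 -0.99719125  4.36997716] 40.14808416366577
[ 0.49897183 -0.06817256  0.25995838] 18.225
```

View pics/can1o.png

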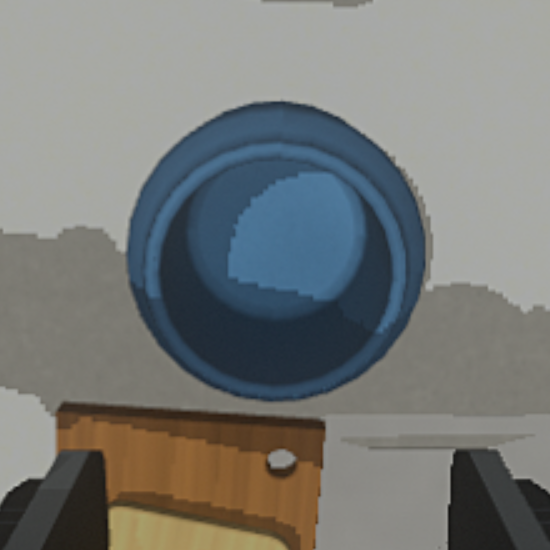

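```bash
python3 - <<'E'
from h import *
im=cv2.imread("pics/can1.png")[:,:,::-1].copy(); C=cam("wrist",([.499,-.0682,.26],[180,0,90]))
u=to_px(C,[.499,-.068,.1])[0]; org=np.floor((u-110)*2.5)
c=to_world(C,(org+[276,271])/2.5-.5,.1)[0]; print(c)
overlay(im,[ring(C,"ro",c,0,.1,.096),ring(C,"ro",c,0,.1,.084)],"can1f",(*u,110),2.5)
E
```

```text
[ 0.49887348 -0.0658135 ]
```

View pics/can1f.png

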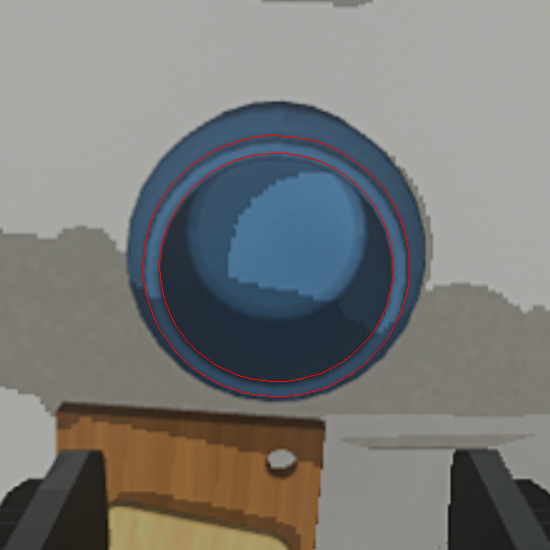

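```bash
python3 - <<'E'
from h import *
pick([.5039,.1197],.064)
robot.line_to([.5039,.1197,.24],velocity=.15)
place([.4985,-.0674],.086,90,.24)
release()
im,C=look("can2",(.499,-.068),.245)
c,a,s=lidfit(im,C,"ro",(.499,-.068),.086); print("ro",c,s)
k=to_px(C,[*c,.11])[0]; A=overlay(im,[ring(C,"ro",c,0,.108),ring(C,"ro",c,0,.136,.026)],"x",(*k,80),2.4)
im,C=look("dish1",(.502,.115),.21)
print(robot.current_tool_pos(),robot.current_time_s())
B=overlay(im,[],"x",(*to_px(C,[.502,.116,.064])[0],80),2.4)
cv2.imwrite("pics/s2.png",np.hstack([A,B]))
E
```

```text
grip 0.26002168096507355 39.08618688583374 20.825
stop False z over seat 0.001956516314130699 [-0.01342716  0.25165541 -0.80826683] 39.22245383262634
ro [ 0.49936588 -0.06736914] 95.37535858154297
[0.50204032 0.11479087 0.21003118] 28.4583
```

View pics/s2.png

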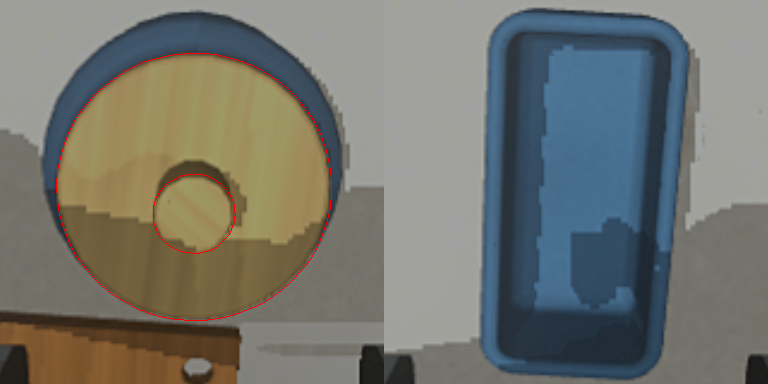

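```bash
cat >> h.py <<'E'
def potfit(im,C,xy,z):
    m=cv2.inRange(cv2.cvtColor(im,cv2.COLOR_RGB2HSV),(95,70,25),(120,255,255)); m=cv2.morphologyEx(m,cv2.MORPH_OPEN,np.ones((3,3)))
    cs=[c for c in cv2.findContours(m,0,cv2.CHAIN_APPROX_NONE)[0] if cv2.contourArea(c)>1500]
    u=to_px(C,[*xy,z])[0]; c=max(cs,key=lambda c:cv2.pointPolygonTest(c,tuple(map(float,u)),True))
    c,(w,h),a=cv2.minAreaRect((to_world(C,c[:,0,:],z)*1000).astype(np.float32))
    return np.array(c)/1000,a,(w,h)
E
python3 - <<'E'
from h import *
im=cv2.imread("pics/dish1.png")[:,:,::-1].copy(); C=cam("wrist",([.50204,.11479,.21],[180,0,90]))
c,a,s=potfit(im,C,(.502,.116),.064); print(c,a,s)
if s[0]>s[1]: a-=90
overlay(im,[ring(C,0,c,a,.064,(.07,.136)),ring(C,0,c,a,.064,(.056,.122))],"dishf",(*to_px(C,[*c,.064])[0],80),3)
E
```

```text
[0.50282584 0.11188734] 86.66541290283203 (135.26889038085938, 68.71695709228516)
```

View pics/dishf.png

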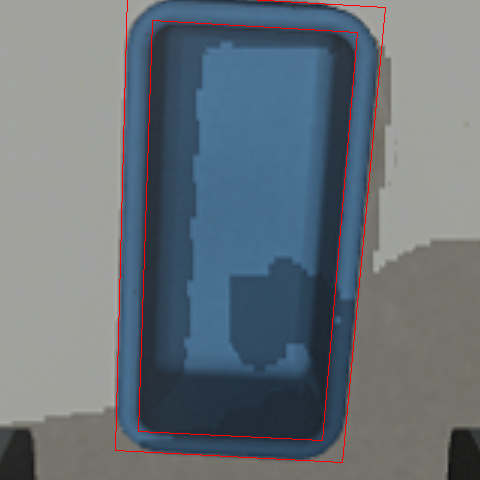

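```bash
python3 - <<'E'
from h import *
pick([.4971,.308],.088)
robot.line_to([.4971,.308,.22],velocity=.15)
place([.5028,.1119],.050,79.7,.22)
release()
im,C=look("dish2",(.502,.11),.21)
c,a,s=lidfit(im,C,"ob",(.503,.112),.050); print("ob",c,a,s)
A=overlay(im,[ring(C,"ob",c,a,.072),ring(C,0,c,0,.1,.026)],"x",(*to_px(C,[*c,.07])[0],80),2.4)
im,C=look("cad1",(.497,.303),.235)
print(robot.current_tool_pos(),robot.current_time_s())
c,a,s=potfit(im,C,(.497,.305),.088); a=(a+45)%90-45; print("caddy",c,a,s)
B=overlay(im,[ring(C,0,c,a,.088,(.096,.096)),ring(C,0,c,a,.088,(.084,.084))],"x",(*to_px(C,[*c,.088])[0],80),2.4)
im,C=look("sqb",(.451,-.24),.19)
c,a,s=lidfit(im,C,"sq",(.451,-.247),.018); print("sq",c,a,s,robot.current_time_s())
D=overlay(im,[ring(C,"sq",c,a,.04),ring(C,0,c,0,.068,.026)],"x",(*to_px(C,[*c,.04])[0],80),2.4)
f=lambda o:cv2.resize(o,(384,384))
cv2.imwrite("pics/s3.png",cv2.resize(np.hstack([f(A),f(B),f(D)]),(798,266)))
E
```

```text
grip 0.2642020517281881 39.06930685043335 31.0167
stop False z over seat 0.001923957979673943 [ 0.52470623 -0.90589218 -0.55751504] 39.29093956947327
ob [0.50295795 0.11193086] -3.4632110595703125 (134.99082946777344, 69.39814758300781)
[0.49702964 0.30281813 0.23501625] 38.575
caddy [0.49533902 0.31150064] 9.547231674194336 (94.64342498779297, 97.46875762939453)
sq [ 0.45126874 -0.24642558] -13.038200378417969 (96.22462463378906, 95.8892593383789) 41.1
```

View pics/s3.png

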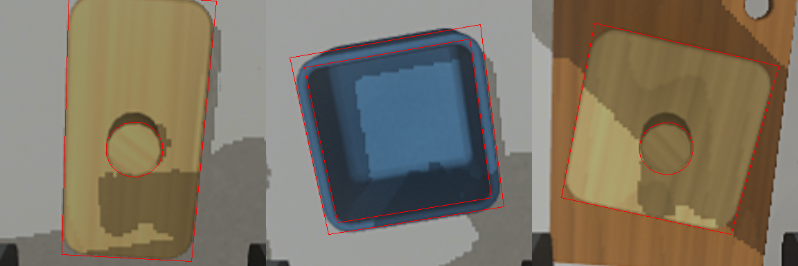

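```bash
python3 - <<'E'
from h import *
im=cv2.imread("pics/cad1.png")[:,:,::-1].copy(); C=cam("wrist",([.497,.3028,.235],[180,0,90]))
c=[.4956,.3100];a=9.5
overlay(im,[ring(C,0,c,a,.088,(.096,.096)),ring(C,0,c,a,.088,(.084,.084))],"cadf",(*to_px(C,[*c,.088])[0],75),4)
E
```

```text
(no output)
```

View pics/cadf.png

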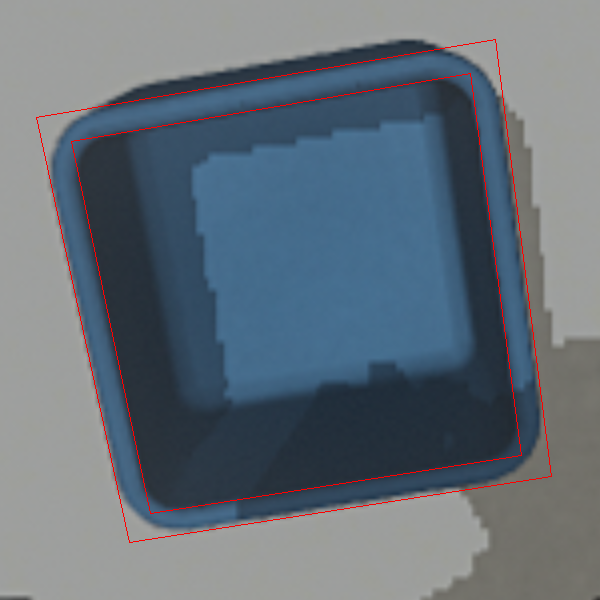

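```bash
python3 - <<'E'
from h import *
pick([.4513,-.2464],.018)
robot.line_to([.4513,-.2464,.24],velocity=.2)
place([.4956,.3100],.074,112.5,.24)
release()
im,C=look("cad2",(.497,.303),.235)
c,a,s=lidfit(im,C,"sq",(.496,.31),.074); print("sq",c,a,s)
A=overlay(im,[ring(C,"sq",c,a,.096),ring(C,0,c,0,.124,.026)],"x",(*to_px(C,[*c,.09])[0],80),2.4)
robot.move_to([.35,.45,.3],[180,0,90]); robot.pause(.3)
t=vision.grab_frame("scene")[120:350,120:420,::-1]
f=lambda o:cv2.resize(o,(384,384))
cv2.imwrite("pics/s4.png",np.hstack([f(A),cv2.resize(t,(400,384))])); print(robot.current_time_s())
E
```

```text
grip 0.26429895006750553 39.03502106666565 43.2
stop False z over seat 0.0019468575252377662 [-0.80057934 -0.14114687 -1.93418617] 39.259443283081055
sq [0.49654828 0.31023239] 9.2179594039917 (95.31519317626953, 95.59831237792969)
52.3583
```

View pics/s4.png

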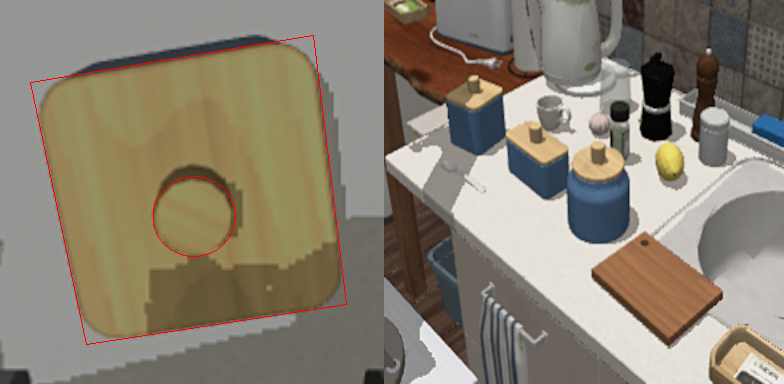

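The left view shows the square lid flush on the caddy, with its flange corners at (30,82), (313,36), (346,303) and (87,344). The scene view shows all three lids seated, with nothing else disturbed.

```bash
python3 -c "
from station import workorder
print(workorder.close_job())"
```

```text
the job is handed in; nothing more can be done
None
```

All three lids are home on their own pots, judging by the final camera views; the gripper is open and clear, and the job was handed in at about 52 s of robot time, with no verdict returned.

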